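# Push the washed machine cover into its clip rack

## Task

The wide white machine cover is washed and standing in the draining stand: take it out and push it down between the sprung clips of the wide rack, the one it fits, until it sits fully home on the rack's floor, upright and released. Leave the narrow cover standing in the draining stand.

Things in the scene. Friction and masses are not known exactly. Their poses are not given: they have to be found in the camera images.
- wide_cover_mid (a point): Centre (half-way up) of the wide cover, a loose upright white plastic plate with a thin dark seal line: 14 mm thick (its x), 130 wide (its y), 130 tall (z up), 0.16 to 0.3 kg. It stands in either of two parallel grooves, 95 mm apart, of the grey draining stand at the robot's right: 18 mm wide, 150 long, open above, floor 8 mm and rim 40 mm above the table. Pinch the top edge across x.
- narrow_cover_mid (a point): Centre (half-way up) of the narrow cover, a bystander to be left in the stand's other groove: the same white plate, 14 mm thick (its x) and 130 mm tall (z), but only 80 mm wide (its y).
- wide_bay (a point): Middle of the slot floor, 12 mm above the table, of the wide rack, the longer of two fixed steel clip racks at the robot's left. x across the slot (cover's thickness), y along it (cover's width), z up. Slot 160 mm long between end plates 75 mm tall. Home, the cover stands on the slot floor, centre 65 mm above this point. Pushing it down past the clips takes about 8 to 18 N, more than its weight.
- narrow_bay (a point): Same point of the narrow rack, a bystander (slot 104 mm long, too short for the wide cover); either rack may be nearer. In both racks a sprung leaf (64 or 42 mm long) at each side of the slot, hinged at its foot 18 mm from the slot's middle plane, leans in to a rounded nub 38 mm above the slot floor (9 mm gap between nubs), then flares out to lips 48 mm apart, 76 mm above that floor.
Not all that is in view belongs to the job. Leave any purple look-alike of the part that bears wide_cover_mid alone. Leave any yellow look-alike of the part that bears wide_bay alone.

How it is judged:
By the outcome, as a careful person would: the job done as asked, in the order asked, and still so for the second after the job is handed in, with the robot touching nothing.
It also fails if it takes over 38 s, if anything falls off the work surface, if the arm or the gripper's body presses on something with over 40 N, if the wrist force passes 120 N, or if a joint passes its speed limit or range.

## Robot

A 6-joint arm with a two-finger parallel gripper is mounted at the origin on the work surface. World frame = base frame: x ahead of the robot, y to its left, z up, the work surface at z = 0. Lengths are in m, angles in rad, forces in N, time in s.
With the tool pointing down it reaches from about 0.35 to 0.975 m from the base axis. Payload 4.9 kg.
Tool frame: the origin (TCP) lies on the mounting face of the last link; the fingertips stand 173 mm ahead of it and the grasp point (between the pads) lies 155 mm ahead of it (tcp_to_grasp is the distance from the TCP to the grasp point, in m); z points along the fingers, y is the line along which they close (so a half turn about z gives the same grasp; the last joint's range is limited). The gripper opens to 85 mm and grips with 20 to 120 N. Pads are 22 mm wide; open, the fingers measure 114 mm over their backs; the gripper's body (76 mm by 85 mm) begins 54 mm behind the grasp point. The pads swing forward as they close: fully open they stand 13 mm farther back than shut.
Start: joints at [1.163, 0.053, 1.613, -0, 1.476, -0.119], TCP at [0.178, 0.599, 0.405] pointing down, gripper open.
Joint ranges: [-3.01, 3.01], [-1.01, 2.22], [0.06, 2.58], [-1.02, 4.17], [0.09, 2.62], [-3.14, 3.14]. Speed limits (rad/s): [2.57, 2.57, 3.14, 3.14, 3.14, 3.14].

## Interface

Orientations are given as a rotation vector (axis times angle).
In Python, from station import get_obs, get_image, calibration, finish_job, tcp_to_grasp gives the robot as it stands. The module is installed in compiled form; this text tells all that it offers.
- The arm moves only by the tool arm_command, never from a script. Its argument "plan" is a list that holds one entry, the list of rows, each a list of 6 numbers: the shift along the tool's x, y, z in cm, then the turn, a rotation vector about the tool's x, y, z in rad. A call has 1 to 12 rows; each row is the pose to reach, as a shift and turn from the pose commanded when the call began, along the tool's axes at that moment; what a row does not reach only later rows make up. A row lasts 1/12 s, in which the tool goes at most 41.7 mm and 7.16 degrees, less where a joint would pass 70% of its speed; a pose out of reach is approached as far as the arm can. A call with a gripper value outside its range is refused whole. "gripper" is the closure, from -1 (fully open) to 1 (shut), set as the call begins (left out, the last holds). The fingers move at their own pace and stop on an object; "force" is the grip in N (left out, the last holds). Time passes only in rows, so rows that repeat a pose let the fingers close. It gives the time, the measured TCP pose, the force, the opening and the grip force at its end, in the units of the state.
- get_obs(): the state, without advancing time (a new reading comes with each control period).
- get_image(name): name is "scene" or "side" or "wrist"; returns (picture, depth): 384x512x3 uint8, blue, green, red; 384x512 float32, m along the optical axis (not along the pixel's ray), 0 where there is no reading.
- calibration(name): a dict with "fx", "fy", "cx", "cy" (pixels), "dist" ([k1, k2, p1, p2, k3] as OpenCV has them; the pictures are not rectified), "pose" (4x4, takes a point from camera to world coordinates). Camera axes: x right, y up, looking along -z (the intrinsics and any distortion apply to the point x, -y, -z); pixel columns grow to the right and rows downward; lengths in m; the calibration is good to about 2 mm. A picture is of the moment at which its call begins: read the wrist's pose just before it. calibration takes no time and is no camera call; for the wrist camera it gives the pose at the moment of the call.
- finish_job(): hands the job in; it is judged then, once.
The state is a dict: "t": time; "q": joint angles; "dq": joint speeds; "effort": joint torques, N m; "tool_pos": TCP position; "tool_rot": TCP orientation; "contact_force": force on the tool from outside, world axes, zero at the start; "wrist_torque": the same for the moment, N m; "opening": finger opening in m; "grip_force": force on a finger pad.
Only numpy, scipy, OpenCV 4.12 (cv2) and the standard library are available. Lean on these libraries where they do the work, as an engineer would, in place of code of your own. Each camera call takes 0.05 s, during which the arm holds its last target. There are 200 camera calls.

## Working session

There is one attempt and no reset: what is moved stays moved. The work goes in short steps, Python scripts to look and compute and a tool call to move; the robot and the scene stay as the last step left them, time stands still between calls to the robot, and variables do not carry over. Pictures are saved under pics/ and viewed, at most 10 in all, crops included, and the job is handed in when it is done.

Besides the shell and the picture viewer there is one more tool, called after "Emit:" as name(argument=value, ...), one argument or row to a line, values as JSON. arm_command: Moves the arm, as the interface text tells. Its arguments: {"type":"object","properties":{"plan":{"type":"array"},"gripper":{"type":"number"},"force":{"type":"number"}},"required":["plan"]}

```bash
mkdir -p pics
cat > h.py <<'E'
import numpy as np, cv2
from station import *
def grab(n):
    c=calibration(n); im,d=get_image(n); return im,d,c
def world(c,d,u,v,z=None):
    K=np.array([[c['fx'],0,c['cx']],[0,c['fy'],c['cy']],[0,0,1]])
    p=cv2.undistortPoints(np.array([[[u,v]]],float),K,np.array(c['dist'],float))[0,0]
    P=np.array(c['pose']); r=np.array([p[0],-p[1],-1.])
    if z is None: s=d[int(v),int(u)]
    else: s=(z-P[2,3])/(P[:3,:3]@r)[2]
    return P[:3,:3]@(r*s)+P[:3,3]
def cloud(c,d):
    v,u=np.mgrid[0:d.shape[0],0:d.shape[1]]
    K=np.array([[c['fx'],0,c['cx']],[0,c['fy'],c['cy']],[0,0,1]])
    p=cv2.undistortPoints(np.stack([u,v],-1).reshape(-1,1,2).astype(float),K,np.array(c['dist'],float))[:,0]
    P=np.array(c['pose']); r=np.c_[p[:,0],-p[:,1],-np.ones(len(p))]*d.reshape(-1,1)
    return (r@P[:3,:3].T+P[:3,3]).reshape(d.shape+(3,))
E
python3 - <<'E'
from h import *
for n in ['scene','side']:
    im,d,c=grab(n); cv2.imwrite(f'pics/{n}0.png',im); np.savez(f'{n}0.npz',im=im,d=d,**{k:np.array(v) for k,v in c.items()})
    print(n,np.array(c['pose']).round(3).tolist(),c['fx'],c['dist'])
print(get_obs(),tcp_to_grasp)
E
```

```text
scene [[0.387, -0.779, 0.493, 1.026], [0.922, 0.335, -0.195, -0.224], [-0.013, 0.53, 0.848, 1.117], [0.0, 0.0, 0.0, 1.0]] 479.5904907001915 [-0.08121047  0.          0.          0.          0.        ]
side [[0.756, 0.324, -0.569, -0.201], [-0.654, 0.393, -0.646, -0.693], [0.014, 0.861, 0.509, 0.598], [0.0, 0.0, 0.0, 1.0]] 453.6173771143263 [-0.07756482  0.          0.          0.          0.        ]
{'t': 0.1, 'q': array([ 1.16301441e+00,  5.33288344e-02,  1.61413587e+00, -1.61240169e-05,
        1.47603030e+00, -1.18978566e-01]), 'dq': array([-0.0003341 , -0.00100658, -0.00458766, -0.00025436,  0.00080967,
       -0.00030871]), 'effort': array([ 1.90208534e-04, -3.94902527e+01, -3.71363389e+01, -1.06642603e-04,
        3.92511298e-03, -4.05965523e-06]), 'tool_pos': array([0.17789756, 0.59890128, 0.40357454]), 'tool_rot': array([-4.52004689e-01, -3.10841978e+00,  2.89128949e-03]), 'contact_force': array([-0.15621106, -0.38774793, -0.03575268]), 'wrist_torque': array([ 0.0168113 ,  0.02370607, -0.02139753]), 'grip_force': 0.0, 'opening': 0.08555001222732243} 0.1547
```

View pics/scene0.png

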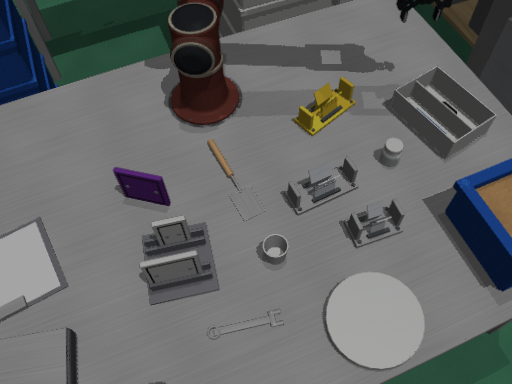

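View pics/side0.png

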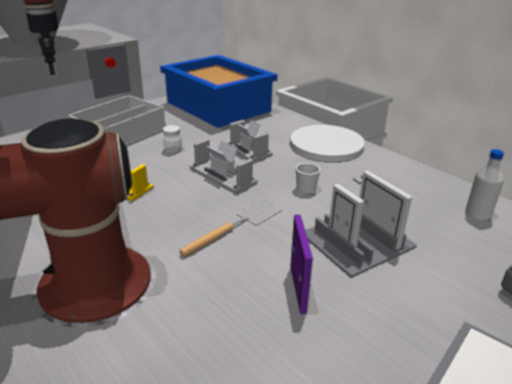

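The scene view shows the stand at about (180,262), with the wide cover in its outer groove (170,268) and the narrow one at (172,232). The wide grey rack is at (320,187), the narrow one at (373,223), and the yellow and purple decoys at (325,107) and (142,186).

Run:
```python
import cv2,numpy as np
im=cv2.imread('pics/scene0.png')
a=cv2.resize(im[205:305,130:230],(400,400),interpolation=cv2.INTER_CUBIC)
b=cv2.resize(im[150:250,275:375],(400,400),interpolation=cv2.INTER_CUBIC)
cv2.imwrite('pics/crop1.png',np.hstack([a,b]))
from h import *
z=np.load('scene0.npz'); c={k:z[k] for k in z.files}
C=cloud(c,z['d']); 
def rep(name,u0,u1,v0,v1,lo,hi):
    P=C[v0:v1,u0:u1].reshape(-1,3); P=P[(P[:,2]>lo)&(P[:,2]<hi)]
    r=cv2.minAreaRect(P[:,:2].astype(np.float32)*1000)
    print(name,len(P),P.mean(0).round(4),np.array(r[0]).round(1),np.array(r[1]).round(1),r[2], 'z95',np.percentile(P[:,2],95))
rep('wide top',130,215,245,300,.125,.16)
rep('narrow top',150,200,210,245,.125,.16)
rep('wide rack',275,362,150,212,.076,.12)
rep('narrow rack',335,410,198,245,.076,.12)
rep('wide rack all',275,362,150,212,.006,.12)
```

```text
wide top 453 [ 0.5463 -0.2587  0.1359] [ 544.5 -259. ] [128.9  16.8] 80.60662841796875 z95 0.14081383189556498
narrow top 264 [ 0.4546 -0.2309  0.1356] [ 452.3 -231.1] [78.3 16.9] 82.15348815917969 z95 0.14125500175843228
wide rack 247 [0.4403 0.1779 0.0821] [446.7 179.5] [ 55.3 183.3] 3.1328370571136475 z95 0.09011793220301367
narrow rack 191 [0.5964 0.2529 0.0818] [602.7 254. ] [126.   54.4] 84.9019546508789 z95 0.08990275819460214
wide rack all 2284 [0.451  0.1808 0.0349] [421.3 192.5] [242.9 203.5] 66.74820709228516 z95 0.0814834124376693
```

View pics/crop1.png

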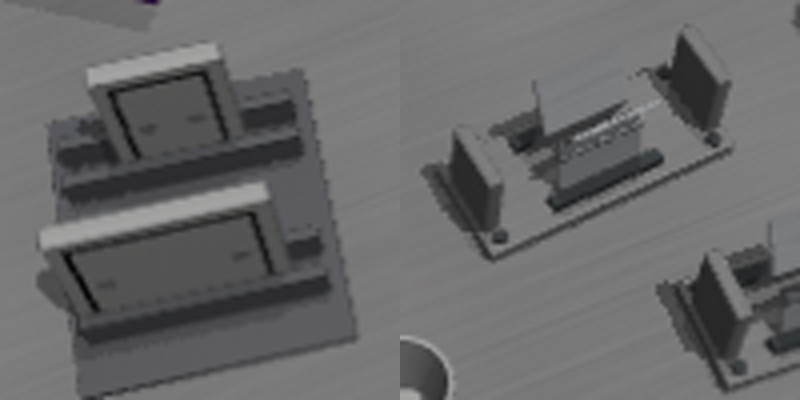

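```bash
cat >> h.py <<'E'
from scipy.spatial.transform import Rotation as R
def down(yaw_y):  # tool z down, tool y at world angle yaw_y (rad)
    y=np.array([np.cos(yaw_y),np.sin(yaw_y),0]); z=np.array([0,0,-1.]); return R.from_matrix(np.c_[np.cross(y,z),y,z])
def delta(pos,yaw):
    o=get_obs(); R0=R.from_rotvec(o['tool_rot'])
    s=R0.inv().apply(np.array(pos)-o['tool_pos'])*100
    t=(R0.inv()*down(yaw)).as_rotvec()
    print('shift cm',s.round(2),'turn',t.round(4),'rows',np.linalg.norm(s)/4.17,np.degrees(np.linalg.norm(t))/7.16,'t',o['t'])
E
python3 - <<'E'
from h import *
o=get_obs(); c=calibration('wrist'); T=np.eye(4); T[:3,:3]=R.from_rotvec(o['tool_rot']).as_matrix(); T[:3,3]=o['tool_pos']
print((np.linalg.inv(T)@np.array(c['pose'])).round(3), c['fx'])
# rack from scene pixels: top edges of the end plates (z=.087) from crop
z=np.load('scene0.npz'); s={k:z[k] for k in z.files}
px=lambda u,v,u0,v0:(u0+(u+.5)/4-.5, v0+(v+.5)/4-.5)
for n,(u,v),h in [('p1a',(455,127),.087),('p1b',(500,180),.087),('p2a',(687,27),.087),('p2b',(728,80),.087),('base1',(492,258),.01),('base2',(733,148),.01)]:
    print(n,world(s,None,*px(u-400,v,275,150),z=h).round(4))
for n,(u,v) in [('w1',(40,236)),('w2',(266,186)),('w1b',(44,252)),('w2b',(272,203))]:
    print(n,world(s,None,*px(u,v,130,205),z=.138).round(4))
delta([.445,.18,.45],np.radians(3))
E
```

```text
[[-0.001  0.959  0.282  0.071]
 [ 1.     0.001 -0.     0.   ]
 [-0.     0.282 -0.959  0.031]
 [ 0.     0.     0.     1.   ]] 270.1776051733954
p1a [0.4353 0.087  0.087 ]
p1b [0.4824 0.0965 0.087 ]
p2a [0.4242 0.2607 0.087 ]
p2b [0.4722 0.265  0.087 ]
base1 [0.4941 0.0899 0.01  ]
base2 [0.4815 0.2775 0.01  ]
w1 [ 0.5319 -0.3205  0.138 ]
w2 [ 0.5521 -0.1947  0.138 ]
w1b [ 0.5421 -0.321   0.138 ]
w2b [ 0.5632 -0.195   0.138 ]
shift cm [-37.53 -32.56  -4.59] turn [-1.8000e-03  1.0000e-03  1.2296e+00] rows 11.965857856785467 9.839797256217397 t 0.1
```

Emit:
arm_command(
  plan=[
    [[-37.5,-32.6,-4.6,0,0,1.23],[-37.5,-32.6,-4.6,0,0,1.23],[-37.5,-32.6,-4.6,0,0,1.23],[-37.5,-32.6,-4.6,0,0,1.23],[-37.5,-32.6,-4.6,0,0,1.23],[-37.5,-32.6,-4.6,0,0,1.23],[-37.5,-32.6,-4.6,0,0,1.23],[-37.5,-32.6,-4.6,0,0,1.23],[-37.5,-32.6,-4.6,0,0,1.23],[-37.5,-32.6,-4.6,0,0,1.23],[-37.5,-32.6,-4.6,0,0,1.23],[-37.5,-32.6,-4.6,0,0,1.23]],
  ],
)

```text
t: 1.1
tool_pos: [0.4451, 0.1778, 0.4506]
tool_rot: [-2.163, -2.278, -0.0]
contact_force: [0.9, 1.1, -0.2]
opening: 0.0852
grip_force: 0.0
```

Emit:
arm_command(
  plan=[
    [[0,0,0,0,0,0],[0,0,0,0,0,0],[0,0,0,0,0,0]],
  ],
)

```text
t: 1.35
tool_pos: [0.4445, 0.1798, 0.4502]
tool_rot: [-2.163, -2.277, 0.001]
contact_force: [0.1, 0.3, 0.2]
opening: 0.0855
grip_force: 0.0
```

Run:
```python
from h import *
o=get_obs(); print(o['tool_pos'],np.abs(o['dq']).max(),o['q'].round(2))
im,d,c=grab('wrist'); np.savez('wr.npz',im=im,d=d,**{k:np.array(v) for k,v in c.items()})
cv2.imwrite('pics/wrist1.png',cv2.resize(im,(800,600),interpolation=cv2.INTER_CUBIC))
delta([.545,-.259,.42],np.radians(-9.4))
```

```text
[0.44446201 0.17984127 0.4501779 ] 0.03532704350587831 [ 0.23 -0.33  1.88  0.    1.59  0.18]
shift cm [-44.42   7.75   2.99] turn [-1.10e-03 -1.00e-04  2.17e-01] rows 10.835849195402089 1.7362870097649967 t 1.4
```

View pics/wrist1.png

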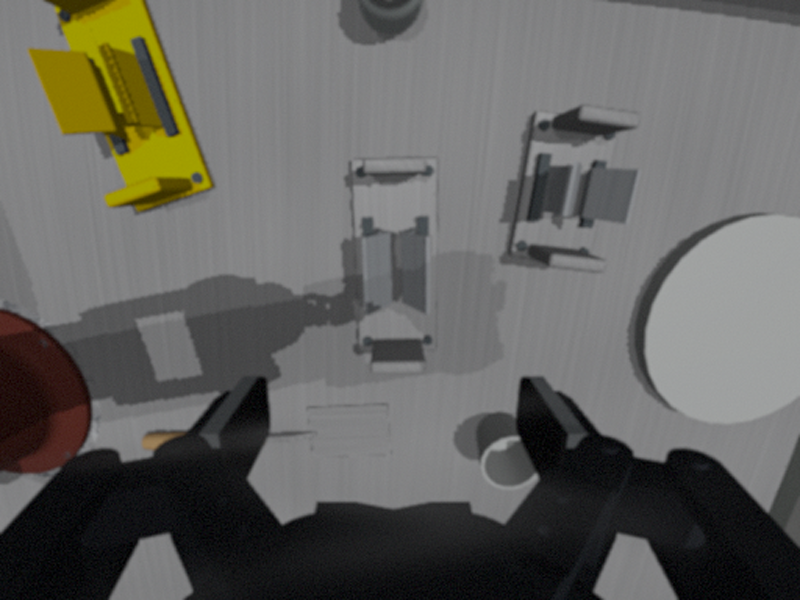

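The wrist view shows the wide rack in the middle: its end plates at about (398,165) and (398,365), the slot between the leaves at x≈396. Next I'm enlarging it.

Run:
```python
import cv2,numpy as np
from h import *
z=np.load('wr.npz'); s={k:z[k] for k in z.files}; im=s['im']
a=cv2.resize(im[95:245,215:290],None,fx=4,fy=4,interpolation=cv2.INTER_CUBIC)
d=s['d']; C=cloud(s,d); h=np.clip(C[...,2]/.1,0,1)*255
b=cv2.resize(h[95:245,215:290].astype(np.uint8),None,fx=4,fy=4,interpolation=cv2.INTER_NEAREST)
cv2.imwrite('pics/crop2.png',np.hstack([cv2.convertScaleAbs(a,alpha=1.5),cv2.cvtColor(b,cv2.COLOR_GRAY2BGR)]))
P=C[90:250,210:300].reshape(-1,3)
for nm,m in [('ends',(P[:,2]>.079)&(P[:,2]<.1)&((P[:,1]<.12)|(P[:,1]>.24)))]:
    Q=P[m]
    for t,k in [('near',Q[:,1]<.18),('far',Q[:,1]>.18)]:
        q=Q[k]; print(t,len(q),q.mean(0).round(4),q.min(0).round(4),q.max(0).round(4))
lip=P[(P[:,2]>.078)&(P[:,2]<.1)&(P[:,1]>.13)&(P[:,1]<.23)]
for k in (lip[:,0]<.445,lip[:,0]>.445):
    q=lip[k]; print('lip',len(q),q.mean(0).round(4) if len(q) else '')
```

```text
<stdin>:12: RuntimeWarning: Mean of empty slice.
  ret = um.true_divide(
Traceback (most recent call last):
ValueError: zero-size array to reduction operation minimum which has no identity
```

View pics/crop2.png

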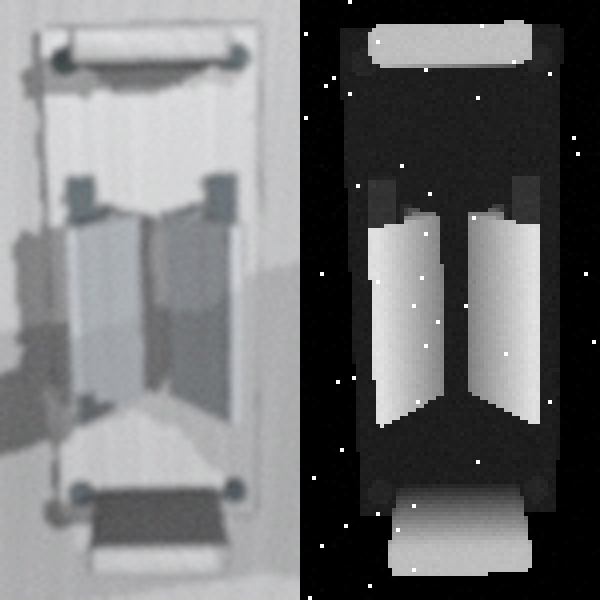

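The height map (right half) shows the end plates at rows 45 and 555, both leaves, and the slot at about column 456.

Run:
```python
from h import *
z=np.load('wr.npz'); s={k:z[k] for k in z.files}; d=s['d']
d=cv2.medianBlur(d,3); C=cloud(s,d)
P=C[95:245,215:290].reshape(-1,3); Z=P[:,2]
ep=P[(Z>.068)&(Z<.079)]; print('z table',np.median(Z[Z<.008]))
cs=[]
for k in (ep[:,1]<.125,ep[:,1]>.235):
    q=ep[k]; lo,hi=np.percentile(q,[1,99],0); r=cv2.minAreaRect((q[:,:2]*1000).astype(np.float32)); cs.append((lo+hi)/2); print('end',len(q),q.mean(0).round(4),lo.round(4),hi.round(4),np.round(r[0],1),np.round(r[1],1),round(r[2],1))
v=(cs[1]-cs[0])[:2]; m=(cs[0]+cs[1])/2; print('mid',m.round(4),'len',np.linalg.norm(v),'yaw',np.degrees(np.arctan2(-v[0],v[1])))
# leaf: edges near the nub, and lips
A=np.linspace(.15,.21,7)
for y in A:
    q=P[(abs(P[:,1]-y)<.004)&(Z>.035)]
    L=q[q[:,0]<m[0]]; Rr=q[q[:,0]>m[0]]
    print(round(y,3),'lipL',L[:,0].min().round(4),'nubL',L[:,0].max().round(4),'nubR',Rr[:,0].min().round(4),'lipR',Rr[:,0].max().round(4), 'zmax',L[:,2].max().round(4),'mid nub',((L[:,0].max()+Rr[:,0].min())/2).round(4),'mid lip',((L[:,0].min()+Rr[:,0].max())/2).round(4))
b=P[(Z>.008)&(Z<.03)]; print('base',cv2.minAreaRect((b[:,:2]*1000).astype(np.float32)))
```

```text
z table -0.00023361426902268612
end 310 [0.4537 0.0958 0.0737] [0.4295 0.0885 0.0684] [0.4782 0.1017 0.0751] [453.9  94.7] [49.  11.8] 4.4
end 408 [0.4419 0.2653 0.0743] [0.4172 0.2589 0.0713] [0.466  0.2726 0.0754] [441.6 265.4] [49.1 11.9] 4.5
mid [0.4477 0.1804 0.0726] len 0.1710799244827837 yaw 4.102424355281873
0.15 lipL 0.4243 nubL 0.4448 nubR 0.4546 lipR 0.4759 zmax 0.0869 mid nub 0.4497 mid lip 0.4501
0.16 lipL 0.4227 nubL 0.4445 nubR 0.454 lipR 0.4755 zmax 0.0873 mid nub 0.4492 mid lip 0.4491
0.17 lipL 0.4223 nubL 0.444 nubR 0.4534 lipR 0.4748 zmax 0.0875 mid nub 0.4487 mid lip 0.4486
0.18 lipL 0.4221 nubL 0.4435 nubR 0.4529 lipR 0.474 zmax 0.0875 mid nub 0.4482 mid lip 0.448
0.19 lipL 0.4217 nubL 0.443 nubR 0.4523 lipR 0.4732 zmax 0.0869 mid nub 0.4477 mid lip 0.4475
0.2 lipL 0.4201 nubL 0.4412 nubR 0.4517 lipR 0.4725 zmax 0.0873 mid nub 0.4464 mid lip 0.4463
0.21 lipL 0.4201 nubL 0.4406 nubR 0.4513 lipR 0.4718 zmax 0.0876 mid nub 0.446 mid lip 0.4459
base ((448.2306213378906, 179.53680419921875), (80.42559814453125, 188.20184326171875), 4.026845932006836)
```

Emit:
arm_command(
  plan=[
    [[-44.4,7.8,3.0,0,0,0.217],[-44.4,7.8,3.0,0,0,0.217],[-44.4,7.8,3.0,0,0,0.217],[-44.4,7.8,3.0,0,0,0.217],[-44.4,7.8,3.0,0,0,0.217],[-44.4,7.8,3.0,0,0,0.217],[-44.4,7.8,3.0,0,0,0.217],[-44.4,7.8,3.0,0,0,0.217],[-44.4,7.8,3.0,0,0,0.217],[-44.4,7.8,3.0,0,0,0.217],[-44.4,7.8,3.0,0,0,0.217],[-44.4,7.8,3.0,0,0,0.217]],
  ],
)

```text
t: 2.4
tool_pos: [0.5465, -0.2626, 0.4189]
tool_rot: [-2.399, -2.028, 0.003]
contact_force: [-1.1, 1.9, -0.5]
opening: 0.0852
grip_force: 0.0
```

Emit:
arm_command(
  plan=[
    [[0,0,0,0,0,0],[0,0,0,0,0,0],[0,0,0,0,0,0]],
  ],
)

```text
t: 2.65
tool_pos: [0.5459, -0.2575, 0.4208]
tool_rot: [-2.394, -2.034, -0.0]
contact_force: [-0.1, 0.5, 0.3]
opening: 0.0855
grip_force: 0.0
```

Run:
```python
from h import *
o=get_obs(); print(o['tool_pos'],np.abs(o['dq']).max())
im,d,c=grab('wrist'); np.savez('wr2.npz',im=im,d=d,**{k:np.array(v) for k,v in c.items()})
d=cv2.medianBlur(d,3); C=cloud(c,d); h=np.clip(C[...,2]/.15,0,1)*255
cv2.imwrite('pics/wrist2.png',np.hstack([cv2.resize(im,(400,300)),cv2.cvtColor(cv2.resize(h.astype(np.uint8),(400,300)),cv2.COLOR_GRAY2BGR)]))
P=C.reshape(-1,3); P=P[(P[:,2]>.13)&(P[:,2]<.146)&(P[:,0]>.4)&(P[:,0]<.62)&(P[:,1]>-.36)&(P[:,1]<-.15)]
for nm,k in (('narrow',P[:,0]<.495),('wide',P[:,0]>.495)):
    q=P[k]; print(nm,len(q),q.mean(0).round(4),np.median(q[:,2]),cv2.minAreaRect((q[:,:2]*1000).astype(np.float32)))
```

```text
[ 0.54593606 -0.25749683  0.42075401] 0.00947693349247487
narrow 1200 [ 0.4537 -0.2303  0.1368] 0.13754545874614327 ((451.7869567871094, -232.5264892578125), (79.46592712402344, 14.44956111907959), 79.97889709472656)
wide 1799 [ 0.5444 -0.2558  0.1373] 0.13750577954789173 ((543.3671875, -259.7717590332031), (128.12744140625, 13.63171672821045), 80.87230682373047)
```

View pics/wrist2.png

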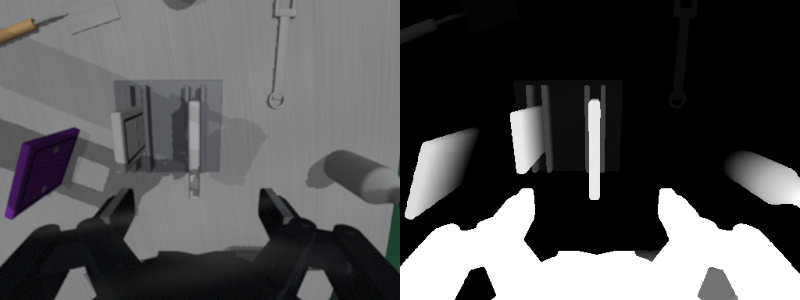

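Wide cover's top edge is cleanly seen at (595,150) in the height half; narrow cover at (525,140), well clear.

Run:
```python
from h import *
delta([.5434,-.2598,.277],np.radians(-9.1))
```

```text
shift cm [-0.26 -0.21 14.39] turn [ 0.0002 -0.0001 -0.0034] rows 3.452631498119303 0.027442276031065877 t 2.7
```

Emit:
arm_command(
  plan=[
    [[-0.3,-0.2,3,0,0,0],[-0.3,-0.2,6,0,0,0],[-0.3,-0.2,9,0,0,0],[-0.3,-0.2,11.5,0,0,0],[-0.3,-0.2,13.4,0,0,0],[-0.3,-0.2,14.4,0,0,0],[-0.3,-0.2,14.4,0,0,0],[-0.3,-0.2,14.4,0,0,0]],
  ],
)

```text
t: 3.37
tool_pos: [0.5434, -0.2615, 0.2773]
tool_rot: [2.396, 2.032, 0.0]
contact_force: [0.2, 1.1, 1.0]
opening: 0.0856
grip_force: 0.0
```

Emit:
arm_command(
  plan=[
    [[0,0,0,0,0,0],[0,0,0,0,0,0],[0,0,0,0,0,0],[0,0,0,0,0,0],[0,0,0,0,0,0],[0,0,0,0,0,0],[0,0,0,0,0,0],[0,0,0,0,0,0],[0,0,0,0,0,0],[0,0,0,0,0,0]],
  ],
  gripper=1,
  force=80,
)

```text
t: 4.2
tool_pos: [0.5432, -0.2624, 0.2772]
tool_rot: [2.397, 2.03, -0.0]
contact_force: [-0.3, 0.6, 4.0]
opening: 0.013
grip_force: 78.5
```

Emit:
arm_command(
  plan=[
    [[0,0,-1,0,0,0],[0,0,-2.5,0,0,0],[0,0,-4.5,0,0,0],[0,0,-7,0,0,0],[0,0,-10,0,0,0],[0,0,-13,0,0,0],[0,0,-13,0,0,0],[0,0,-13,0,0,0]],
  ],
)

```text
t: 4.87
tool_pos: [0.5434, -0.2623, 0.4092]
tool_rot: [2.394, 2.028, 0.002]
contact_force: [0.1, 0.2, -2.7]
opening: 0.0129
grip_force: 78.2
```

Run:
```python
from h import *
o=get_obs(); print(o['opening'],o['grip_force'],o['contact_force'],o['wrist_torque'])
im,d,c=grab('wrist'); d=cv2.medianBlur(d,3); C=cloud(c,d); np.savez('wr3.npz',im=im,d=d,**{k:np.array(v) for k,v in c.items()})
im2,d2,c2=grab('side'); np.savez('side3.npz',im=im2,d=d2,**{k:np.array(v) for k,v in c2.items()})
cv2.imwrite('pics/lift.png',np.hstack([cv2.resize(im,(400,300)),cv2.resize(im2,(400,300))]))
delta([.448,.180,.41],np.radians(4.1))
```

```text
0.012860419628978745 78.1829845905304 [ 0.07166188  0.22720882 -2.74909045] [0.03554886 0.04962967 0.04833913]
shift cm [ 42.03 -16.61  -0.42] turn [-0.0024 -0.0015 -0.2365] rows 10.838181828040117 1.8927315697839713 t 4.9667
```

View pics/lift.png

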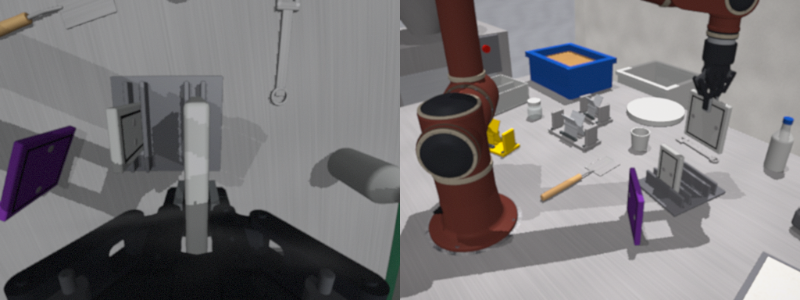

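The cover hangs straight in the gripper, the narrow one remains in the stand. I'll measure the cover's pose in the hand before carrying it over.

Run:
```python
from h import *
s=np.load('wr3.npz'); s={k:s[k] for k in s.files}
C=cloud(s,s['d']); o=get_obs(); R0=R.from_rotvec(o['tool_rot'])
Q=R0.inv().apply(C.reshape(-1,3)-o['tool_pos'])
# tool frame: x = along width, y across, z down
top=Q[(abs(Q[:,1])<.02)&(Q[:,2]>.125)&(Q[:,2]<.15)&(Q[:,0]>.012)&(Q[:,0]<.08)]
print('top z',np.median(top[:,2]),'x max',np.percentile(top[:,0],99.5))
for x in np.arange(.015,.066,.01):
    q=top[abs(top[:,0]-x)<.004]
    if len(q)>5: a,b=np.percentile(q[:,1],[1,99]); print(round(x,3),len(q),'y',round(a*1e3,1),round(b*1e3,1),'mid',round((a+b)*500,1),'z',np.median(q[:,2]).round(4))
s=np.load('side3.npz'); s={k:s[k] for k in s.files}
C=cloud(s,cv2.medianBlur(s['d'],3)); Q=R0.inv().apply(C.reshape(-1,3)-o['tool_pos'])
f=Q[(abs(Q[:,1])<.03)&(Q[:,2]>.185)&(Q[:,2]<.262)&(abs(Q[:,0])<.06)]
A=np.c_[f[:,0],f[:,2],np.ones(len(f))]; k=np.linalg.lstsq(A,f[:,1],rcond=None)[0]; print('side face',len(f),'dy/dx deg',np.degrees(k[0]),'dy/dz deg',np.degrees(k[1]),'y at z.27',k[1]*.27+k[2])
```

```text
top z 0.1354274416865788 x max 0.066158069981953
0.015 493 y -13.5 19.1 mid 2.8 z 0.1352
0.025 544 y -4.2 9.6 mid 2.7 z 0.1354
0.035 573 y -4.0 9.4 mid 2.7 z 0.1354
0.045 626 y -4.3 9.6 mid 2.7 z 0.1354
0.055 676 y -4.1 9.5 mid 2.7 z 0.1354
0.065 468 y -4.0 9.3 mid 2.7 z 0.1358
side face 1635 dy/dx deg -0.5068165164247949 dy/dz deg -0.4320743922956708 y at z.27 -0.007789499679651162
```

Emit:
arm_command(
  plan=[
    [[42.0,-16.6,-0.4,0,0,-0.2365],[42.0,-16.6,-0.4,0,0,-0.2365],[42.0,-16.6,-0.4,0,0,-0.2365],[42.0,-16.6,-0.4,0,0,-0.2365],[42.0,-16.6,-0.4,0,0,-0.2365],[42.0,-16.6,-0.4,0,0,-0.2365],[42.0,-16.6,-0.4,0,0,-0.2365],[42.0,-16.6,-0.4,0,0,-0.2365],[42.0,-16.6,-0.4,0,0,-0.2365],[42.0,-16.6,-0.4,0,0,-0.2365],[42.0,-16.6,-0.4,0,0,-0.2365],[42.0,-16.6,-0.4,0,0,-0.2365]],
  ],
)

```text
t: 5.97
tool_pos: [0.4462, 0.1839, 0.408]
tool_rot: [-2.129, -2.303, 0.003]
contact_force: [0.0, 0.3, -1.1]
opening: 0.013
grip_force: 78.4
```

Emit:
arm_command(
  plan=[
    [[0,0,0,0,0,0],[0,0,0,0,0,0],[0,0,0,0,0,0],[0,0,0,0,0,0]],
  ],
)

```text
t: 6.3
tool_pos: [0.4486, 0.1783, 0.4099]
tool_rot: [-2.143, -2.297, 0.002]
contact_force: [-0.9, 1.1, -2.8]
opening: 0.0131
grip_force: 78.4
```

Run:
```python
from h import *
delta([.448,.180,.301],np.radians(4.1)); o=get_obs(); print(o['opening'],o['contact_force'])
```

```text
shift cm [ 0.17 -0.04 10.89] turn [-0.0013  0.0004 -0.0021] rows 2.6126189175451104 0.01981516281595696 t 6.3
0.013059963636119672 [-0.92265068  1.05196279 -2.79505681]
```

Run:
```python
from h import *
o=get_obs(); R0=R.from_rotvec(o['tool_rot']); print(o['tool_pos'])
def T(C): return (R0.inv().apply(C.reshape(-1,3)-o['tool_pos']))*1000
for n in ('scene','side','wrist'):
    im,d,c=grab(n); 
    if n!='wrist': 
        s=np.load(n+'0.npz'); s0={k:s[k] for k in s.files}; Q0=T(cloud(s0,cv2.medianBlur(s0['d'],3)))
    else: 
        s=np.load('wr.npz'); s0={k:s[k] for k in s.files}; Q0=T(cloud(s0,cv2.medianBlur(s0['d'],3)))
    Q=T(cloud(c,cv2.medianBlur(d,3)))
    f=Q[(abs(Q[:,1])<25)&(Q[:,2]>190)&(Q[:,2]<260)&(abs(Q[:,0])<55)]
    if len(f)>50: print(n,'face',len(f),'median y',np.percentile(f[:,1],[5,50,95]).round(1))
    zt=o['tool_pos'][2]*1000
    ep=Q0[(zt-Q0[:,2]>68)&(zt-Q0[:,2]<79)&(abs(Q0[:,1])<40)&(abs(Q0[:,0])<110)]
    for k in (ep[:,0]<-70,ep[:,0]>70):
        e=ep[k]
        if len(e)>10: print(n,'end',len(e),np.percentile(e,[1,99],0).round(1)[:,:2].tolist(), (np.percentile(e[:,1],[1,99]).mean()).round(1))
    lp=Q0[(zt-Q0[:,2]>82)&(zt-Q0[:,2]<92)&(abs(Q0[:,1])<45)&(abs(Q0[:,0])<28)]
    if len(lp)>5: print(n,'lips',[ (len(l),np.median(l[:,1]).round(1)) for l in (lp[lp[:,1]<0],lp[lp[:,1]>0]) if len(l)])
```

```text
[0.44863859 0.17833973 0.40993169]
scene face 621 median y [6.  6.9 8. ]
scene end 93 [[-89.8, -24.1], [-77.3, 24.4]] 0.2
scene end 87 [[83.0, -23.9], [95.5, 23.9]] 0.0
scene lips [(69, np.float64(-23.6)), (5, np.float64(23.2))]
side face 756 median y [-9.3 -8.2 -7.1]
side end 59 [[-91.6, -25.9], [-79.7, 22.2]] -1.8
side end 51 [[80.2, -27.3], [92.1, 17.8]] -4.7
side lips [(22, np.float64(-26.4)), (27, np.float64(21.0))]
wrist end 310 [[-88.9, -24.6], [-77.8, 24.3]] -0.1
wrist end 408 [[81.7, -24.9], [93.4, 23.9]] -0.5
wrist lips [(203, np.float64(-23.8)), (198, np.float64(23.1))]
```

Emit:
arm_command(
  plan=[
    [[0.2,-0.05,1.5,0,0,0],[0.2,-0.05,3.5,0,0,0],[0.2,-0.05,5.5,0,0,0],[0.2,-0.05,7,0,0,0],[0.2,-0.05,8,0,0,0],[0.2,-0.05,8.5,0,0,0],[0.2,-0.05,8.5,0,0,0],[0.2,-0.05,8.5,0,0,0]],
  ],
)

```text
t: 7.12
tool_pos: [0.4479, 0.1812, 0.3263]
tool_rot: [-2.141, -2.299, 0.0]
contact_force: [-0.5, 0.3, -0.6]
opening: 0.0132
grip_force: 78.4
```

Emit:
arm_command(
  plan=[
    [[0,0,0.3,0,0,0],[0,0,0.6,0,0,0],[0,0,0.9,0,0,0],[0,0,1.2,0,0,0],[0,0,1.5,0,0,0],[0,0,1.8,0,0,0],[0,0,1.8,0,0,0],[0,0,1.8,0,0,0]],
  ],
)

```text
t: 7.78
tool_pos: [0.4474, 0.1813, 0.3067]
tool_rot: [-2.14, -2.299, 0.002]
contact_force: [-0.4, 0.3, -2.5]
opening: 0.0131
grip_force: 78.2
```

Run:
```python
from h import *
o=get_obs(); print(o['t'],o['contact_force'])
im,d,c=grab('scene'); im2,d2,c2=grab('side')
a=cv2.resize(im[90:240,250:400],(400,400),interpolation=cv2.INTER_CUBIC); b=cv2.resize(im2[80:230,160:310],(400,400),interpolation=cv2.INTER_CUBIC)
cv2.imwrite('pics/ins.png',np.hstack([a,b]))
R0=R.from_rotvec(o['tool_rot'])
for n,dd,cc in (('scene',d,c),('side',d2,c2)):
    Q=R0.inv().apply(cloud(cc,cv2.medianBlur(dd,3)).reshape(-1,3)-o['tool_pos'])*1000
    f=Q[(abs(Q[:,1])<12)&(Q[:,2]>185)&(Q[:,2]<262)&(abs(Q[:,0]-1)<60)]; print(n,len(f),np.percentile(f,[5,50,95],0).round(1).tolist() if len(f) else '')
```

```text
7.7833 [-0.40094704  0.34777313 -2.50045781]
scene 566 [[-53.8, 5.9, 189.2], [-1.4, 7.0, 220.7], [55.1, 8.5, 252.1]]
side 650 [[-54.5, -10.1, 188.4], [-8.4, -8.6, 216.0], [54.5, -7.5, 254.7]]
```

View pics/ins.png

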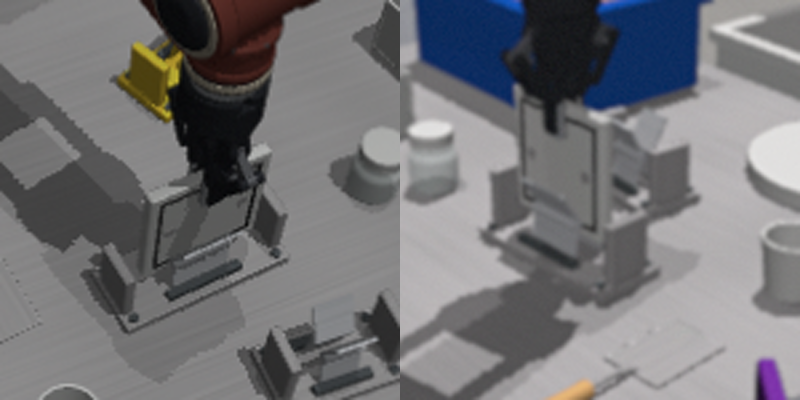

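The cover sits between the leaves with its lower edge near the nubs, inside both end plates. Now pushing down in stages.

Emit:
arm_command(
  plan=[
    [[0,0,0.2,0,0,0],[0,0,0.4,0,0,0],[0,0,0.6,0,0,0],[0,0,0.8,0,0,0],[0,0,1.0,0,0,0],[0,0,1.0,0,0,0]],
  ],
)

```text
t: 8.38
tool_pos: [0.4476, 0.1813, 0.2973]
tool_rot: [-2.14, -2.299, 0.0]
contact_force: [-0.6, 1.1, -2.0]
opening: 0.0134
grip_force: 78.3
```

Emit:
arm_command(
  plan=[
    [[0,0,0.2,0,0,0],[0,0,0.4,0,0,0],[0,0,0.6,0,0,0],[0,0,0.8,0,0,0],[0,0,1.0,0,0,0],[0,0,1.0,0,0,0]],
  ],
)

```text
t: 8.88
tool_pos: [0.4476, 0.1813, 0.287]
tool_rot: [-2.14, -2.299, 0.001]
contact_force: [-0.8, -0.1, -2.9]
opening: 0.0127
grip_force: 78.3
```

Run:
```python
from h import *
o=get_obs(); print(o['t'],o['contact_force'])
im,d,c=grab('scene'); im2,d2,c2=grab('side')
a=cv2.resize(im[90:240,250:400],(400,400),interpolation=cv2.INTER_CUBIC); b=cv2.resize(im2[80:230,160:310],(400,400),interpolation=cv2.INTER_CUBIC)
cv2.imwrite('pics/ins2.png',np.hstack([a,b]))
R0=R.from_rotvec(o['tool_rot'])
for n,dd,cc in (('scene',d,c),('side',d2,c2)):
    Q=R0.inv().apply(cloud(cc,cv2.medianBlur(dd,3)).reshape(-1,3)-o['tool_pos'])*1000
    f=Q[(abs(Q[:,1])<12)&(Q[:,2]>130)&(Q[:,2]<280)&(abs(Q[:,0]-1)<64)&(abs(Q[:,0])>38)]; print(n,len(f),np.percentile(f[:,2],[0,1,2,5,50,95,98,99,100]).round(1))
```

```text
8.8833 [-0.76823114 -0.10711311 -2.9317618 ]
scene 532 [136.2 137.3 137.7 138.2 201.9 273.4 274.2 274.8 275.4]
side 619 [139.8 141.2 142.  144.8 198.6 270.2 277.  277.4 277.8]
```

View pics/ins2.png

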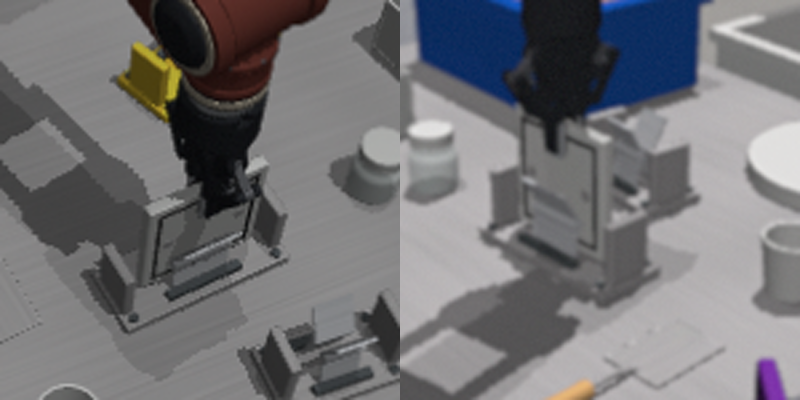

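The cover has passed the clips, with its bottom edge a few mm above the floor. Pressing home.

Emit:
arm_command(
  plan=[
    [[0,0,0.1,0,0,0],[0,0,0.2,0,0,0],[0,0,0.3,0,0,0],[0,0,0.4,0,0,0],[0,0,0.5,0,0,0],[0,0,0.5,0,0,0]],
  ],
)

```text
t: 9.48
tool_pos: [0.4477, 0.1814, 0.2825]
tool_rot: [-2.141, -2.299, 0.0]
contact_force: [-0.5, 1.4, 0.1]
opening: 0.0132
grip_force: 78.5
```

Emit:
arm_command(
  plan=[
    [[0,0,0.1,0,0,0],[0,0,0.2,0,0,0],[0,0,0.3,0,0,0],[0,0,0.3,0,0,0]],
  ],
)

```text
t: 9.82
tool_pos: [0.4481, 0.1814, 0.2812]
tool_rot: [2.14, 2.299, 0.0]
contact_force: [-3.5, -1.4, 7.0]
opening: 0.0129
grip_force: 79.8
```

Emit:
arm_command(
  plan=[
    [[0,0,0.1,0,0,0],[0,0,0.2,0,0,0],[0,0,0.2,0,0,0]],
  ],
)

```text
t: 10.07
tool_pos: [0.4485, 0.1815, 0.2812]
tool_rot: [2.14, 2.299, -0.0]
contact_force: [-7.2, -2.2, 17.5]
opening: 0.0131
grip_force: 81.1
```

Stopped at the floor (z no longer changes while the force rises). Easing off, releasing.

Emit:
arm_command(
  plan=[
    [[0,0,-0.3,0,0,0],[0,0,-0.3,0,0,0],[0,0,-0.3,0,0,0]],
  ],
)

```text
t: 10.32
tool_pos: [0.4479, 0.1814, 0.2812]
tool_rot: [2.14, 2.299, 0.001]
contact_force: [-1.2, -0.4, 4.6]
opening: 0.0129
grip_force: 79.2
```

Emit:
arm_command(
  plan=[
    [[0,0,0,0,0,0],[0,0,0,0,0,0],[0,0,0,0,0,0],[0,0,0,0,0,0],[0,0,0,0,0,0],[0,0,0,0,0,0],[0,0,0,0,0,0],[0,0,0,0,0,0]],
  ],
  gripper=-0.2,
)

```text
t: 10.98
tool_pos: [0.4477, 0.1813, 0.2807]
tool_rot: [2.141, 2.299, 0.0]
contact_force: [-0.8, 0.3, 0.8]
opening: 0.0515
grip_force: 0.0
```

Emit:
arm_command(
  plan=[
    [[0,0,-1,0,0,0],[0,0,-3,0,0,0],[0,0,-6,0,0,0],[0,0,-9,0,0,0],[0,0,-12,0,0,0],[0,0,-15,0,0,0],[0,0,-15,0,0,0],[0,0,-15,0,0,0]],
  ],
)

```text
t: 11.65
tool_pos: [0.448, 0.1814, 0.4342]
tool_rot: [2.138, 2.297, 0.008]
contact_force: [-0.3, -0.6, -0.8]
opening: 0.0514
grip_force: 0.0
```

Run:
```python
from h import *
o=get_obs(); print(o['t'],o['contact_force'],o['tool_pos'])
im,d,c=grab('scene'); im2,d2,c2=grab('side'); imw,dw,cw=grab('wrist')
a=cv2.resize(im[90:310,130:400],(400,326)); b=cv2.resize(im2[80:280,160:430],(400,326))
cv2.imwrite('pics/fin.png',np.hstack([a,b]))
R0=down(np.radians(4.1))
for n,dd,cc in (('scene',d,c),('side',d2,c2),('wrist',dw,cw)):
    Q=cloud(cc,cv2.medianBlur(dd,3)).reshape(-1,3); L=R0.inv().apply(Q-[.448,.18,0])*1000; L[:,2]*=-1
    t=L[(L[:,2]>120)&(L[:,2]<165)&(abs(L[:,1])<20)&(abs(L[:,0])<75)]
    print(n,'top z',np.percentile(t[:,2],[50,90,97]).round(1),'width',np.percentile(t[:,0],[1,99]).round(1),'mid y',np.percentile(t[:,1],[2,98]).round(1))
    f=L[(L[:,2]>85)&(L[:,2]<135)&(abs(L[:,1])<14)&(abs(L[:,0])<60)]
    if len(f)>100: k=np.polyfit(f[:,2],f[:,1],1); print('  tilt deg',np.degrees(k[0]),len(f))
```

```text
11.65 [-0.33505555 -0.58446845 -0.8016543 ] [0.44798141 0.1814454  0.4342155 ]
scene top z [140.5 143.9 144.6] width [-59.8  69. ] mid y [-5.4  8.4]
  tilt deg 0.29758086393755095 434
side top z [133.5 139.9 140.5] width [-62.2  63.8] mid y [-9.1  3.8]
  tilt deg 0.9183366081630315 546
wrist top z [141.6 142.1 142.3] width [-58.6  66.7] mid y [-5.1  8.3]
```

View pics/fin.png

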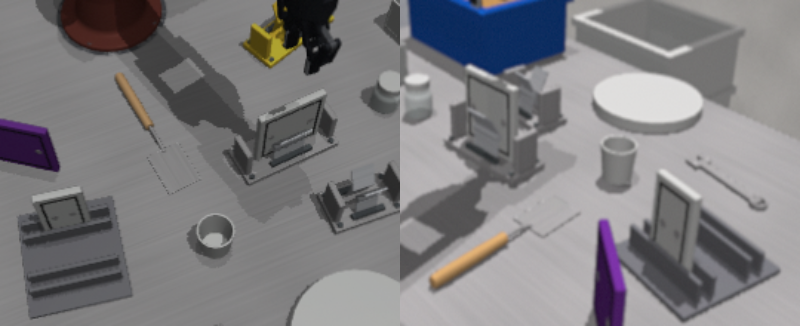

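The wide cover stands upright in the wide rack. Its top is at 142 mm, exactly the home height, and the narrow cover is still in the stand. The gripper is clear.

```bash
python3 -c "
from station import *
print(finish_job())"
```

```text
the job is handed in; nothing more can be done
None
```

The wide cover is pushed fully home in the wide rack, upright and released (top at 142 mm, the home height), the narrow cover is still in the draining stand, and the job was handed in at about 12 s.

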